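# Fit the standpipe to the permeameter and open its tap

## Task

Take the tallest of the three upright steel tubes, the 16 mm standpipe, and push it foot down into the push-fit port of the permeameter head, past the seal, until it is fully home on the porous stone at the bottom; feel for it, for the depth of the port is not known and the stone cracks under a hard push. Let go of the tube, then swing the tap's lever fully over to its open stop, and leave everything else on the bench where it is.

Things in the scene. Friction and masses are not known exactly. Their poses are not given: they have to be found in the camera images.
- tube_mid (a point): centre (half-way up) of the standpipe: round steel tube, 16 mm across, 180 mm long, 60 to 120 g, the tallest of three steel tubes and rods standing upright in round grey stands (60 mm across, 40 mm high, holes 35 mm deep, so lift it over 35 mm to clear). z runs along the tube, up. Its lowest 8 mm taper to 11.6 mm across
- tube_foot (a point): centre of the tube's tapered foot end, 90 mm below tube_mid along the tube
- head: the permeameter head, an aluminium block 100 x 250 x 40 mm fixed to the bench; origin at the centre of its underside, y along its length (the port stands at y = +55 mm, the tap at y = -68 mm), z up; -x is the robot's side
- port (a point): centre of the mouth of the push-fit port, an upright steel collar on the head, 43 mm across at its flared mouth, 96 mm above the bench. Bore vertical (z up; x and y as the head's), 18 mm across, widened to about 24 mm at the mouth
- seal (a point): on the port's axis, 10 mm below the mouth: sprung rubber seal lips. Pushing the tapered foot through takes up to about 15 N, until the foot is about 18 mm below the mouth; sliding on then takes about 5 to 9 N. The seal holds the tube upright when let go
- bore (a point): on the port's axis, 35 mm below the mouth. The bottom, a porous stone, lies hidden somewhere 24 to 46 mm below the mouth (differs from port to port). Its rubber cushion gives 1 mm per 5 N, at most 3 mm; the stone cracks when pressed with over 20 N. Some 5 to 10 N above the sliding force means that the tube is home
- tap (a joint): angle of the tap's lever (rad): 0 to 0.15 shut (leaning to the head's -x side, towards the robot), 1.0 fully open (leaning to +x, against its stop). Stays where it is left; moves with about 1 N at the tip
- tap_tip (a point): centre of the round black knob, 26 mm across, at the end of the tap's lever: a 10 mm steel rod, 80 mm from hinge to knob centre, swinging in the head's x-z plane about a level hinge 62 mm above the bench. Upright (0.5 rad) the knob's centre is 142 mm above the bench. This point's axes turn with the lever
- thick: thick steel tube, 26 mm across, 130 mm long, upright in its own stand; not needed. Origin at the centre of its underside
- thin: thin steel rod, 10 mm across, 150 mm long, upright in its own stand; not needed. Origin at the centre of its underside
- tin: closed round aluminium tin, 56 mm across, 50 mm high; bystander. Origin at the centre of its underside
- specimen: concrete block 60 x 100 x 50 mm; bystander. Origin at the centre of its underside
- dish: brass bowl, 110 mm across, 35 mm high; bystander. Origin at the centre of its underside
- wash: white bottle, 60 mm across, 150 mm high; bystander. Origin at the centre of its underside
- driver: screwdriver lying on the bench; bystander

How it is judged (in metres and radians):
On the way, in this order (a step that is already met when the one before it is completed fails the run):
1. the tube is pushed past the seal and stands on the porous stone, with the tap still shut (horizontal distance between tube_foot and port below 0.003 m and z of tube_foot in the frame of stone_top below 0.0012 m and angle between tube_mid's own z axis and vertical below 0.1 rad and value of joint tap below 0.4 rad), for 0.2 s.
2. then, with the tube let go, the tap is swung open (value of joint tap above 0.85 rad and contact force between the fingers and tube below 0.1 N), for 0.1 s.
At the end, for the whole second after the job is handed in: the tube stands in the port within 3 mm of its axis and 0.1 rad of upright, its foot on the porous stone (gap under 1.2 mm), at rest and let go; the tap's lever is past 0.85 rad (fully open is 1.0) (horizontal distance between tube_foot and port below 0.003 m and z of tube_foot in the frame of stone_top below 0.0012 m and angle between tube_mid's own z axis and vertical below 0.1 rad and value of joint tap above 0.85 rad and linear speed of tube below 0.02 m/s and contact force between the arm and tube below 0.1 N); the robot touches nothing.
It fails at once if the tube presses on the porous stone with more than 20 N (contact force between tube and stone above 20 N).
It fails at once if a bystander is moved by more than 40 mm (distance of any of thick, thin, tin, specimen, dish, wash, driver from where it was at the start of the episode above 0.04 m).
It also fails if it takes over 72 s, if anything falls off the work surface, if the arm or the gripper's body presses on something with over 40 N, if the wrist force passes 120 N, or if a joint passes its speed limit or range.

## Robot

A 6-joint arm with a two-finger parallel gripper is mounted at the origin on the work surface. World frame = base frame: x ahead of the robot, y to its left, z up, the work surface at z = 0. Lengths are in mm, angles in rad, forces in N, time in s.
With the tool pointing down it reaches from about 425 to 925 mm from the base axis. Payload 12.5 kg.
Tool frame: the origin (TCP) lies on the centre line of the jaws, within the pads' length; the fingertips stand 14 mm ahead of it and the grasp point (between the pads) lies 5 mm behind it (env.nose_length is the distance from the TCP to the fingertips, in mm); z points along the fingers, x is the direction in which the jaws open and shut, and the axes are right-handed (so a half turn about z gives the same grasp; the last joint's range is limited). The gripper opens to 85 mm and grips with 20 to 120 N. Pads are 22 mm wide; open, the fingers measure 114 mm over their backs; the gripper's body (76 mm by 85 mm) begins 54 mm behind the grasp point. The pads swing forward as they close: fully open they stand 13 mm farther back than shut.
Start: joints at [-1.276, 0.491, 1.559, -0, 1.092, -0.106], TCP at [243.87, -575.474, 245.327] pointing down, gripper open.
Joint ranges: [-3.1, 3.1], [-0.84, 2.19], [0.05, 2.79], [-1.13, 4.28], [0.06, 2.93], [-2.69, 2.69]. Speed limits (rad/s): [2.22, 2.22, 2.79, 3.14, 3.14, 3.14].

## Interface

Orientations are given as a 3x3 rotation matrix whose columns are the frame's x, y, z axes.
In Python, from rig import monitor, capture, env gives the robot as it stands. The module is installed in compiled form; this text tells all that it offers.
- The arm moves only by the tool send_rows, never from a script. Its argument "increments" is a list of rows, each an object of numbers: "x", "y", "z": the shift along the tool's x, y, z in m; "ax", "ay", "az": the turn, a rotation vector about the tool's x, y, z in degrees; "grip": the closure, from 0 (fully open) to 1 (shut). A call has 1 to 8 rows; each row is the pose to reach, as a shift and turn from the pose commanded when the call began, along the tool's axes at that moment; what a row does not reach only later rows make up. A row lasts 1/8 s, in which the tool goes at most 62.5 mm and 10.7 degrees, less where a joint would pass 70% of its speed; a pose out of reach is approached as far as the arm can. A call with a gripper value outside its range is refused whole. The fingers move at their own pace and stop on an object; the grip force is fixed at half the most. Time passes only in rows, so rows that repeat a pose let the fingers close. It gives the time, the measured TCP pose, the force and the opening at its end, in the units of the state.
- monitor.state(): the state, without advancing time (a new reading comes with each control period).
- capture(name): name is "side" or "top" or "wrist"; returns a dict with "image" (384x512x3 uint8, blue, green, red), "fx", "fy", "cx", "cy" (pixels), "R" (3x3) and "t" (3): a world point X has camera coordinates R X + t. Camera axes: x right, y down, z forward; pixel columns grow to the right and rows downward; lengths in mm; the calibration is good to about 2 mm. A picture is of the moment at which its call begins. There is no depth.
- env.job_done(): hands the job in, once; it reports no verdict.
The state is a dict: "t": time; "joints": joint angles; "joint_velocities": joint speeds; "joint_torque": joint torques, N m; "tcp_pos": TCP position; "tcp_rot": TCP orientation; "contact_force": force on the tool from outside, world axes, zero at the start; "torque": the same for the moment, N m; "opening": finger opening in mm.
Only numpy, scipy, OpenCV 4.12 (cv2) and the standard library are available. Lean on these libraries where they do the work, as an engineer would, in place of code of your own. Each camera call takes 0.05 s, during which the arm holds its last target.

## Working session

There is one attempt and no reset: what is moved stays moved. The work goes in short steps, Python scripts to look and compute and a tool call to move; the robot and the scene stay as the last step left them, time stands still between calls to the robot, and variables do not carry over. Pictures are saved under pics/ and viewed, and the job is handed in when it is done.

Besides the shell and the picture viewer there is one more tool, called after "Request:" as a command line: name --argument value ..., lists and objects as JSON in quotes. send_rows: Moves the arm, as the interface text tells. Its arguments: {"type":"object","properties":{"increments":{"type":"array"}},"required":["increments"]}

```bash
mkdir -p pics; cat > h.py <<'E'
import numpy as np, cv2, json
from rig import monitor, capture, env
def snap(n,f):
    c=capture(n); cv2.imwrite('pics/'+f+'.png',c['image']); 
    import pickle; pickle.dump(c,open('pics/'+f+'.pkl','wb')); return c
def load(f):
    import pickle; return pickle.load(open('pics/'+f+'.pkl','rb'))
def ray(c,u,v):
    R=np.array(c['R']);t=np.array(c['t']).ravel()
    d=R.T@np.array([(u-c['cx'])/c['fx'],(v-c['cy'])/c['fy'],1]); return -R.T@t,d/np.linalg.norm(d)
def onz(c,u,v,z):
    o,d=ray(c,u,v); return o+d*(z-o[2])/d[2]
def proj(c,X):
    p=np.array(c['R'])@np.array(X,float)+np.array(c['t']).ravel(); return c['fx']*p[0]/p[2]+c['cx'],c['fy']*p[1]/p[2]+c['cy']
def tri(c1,p1,c2,p2):
    o1,d1=ray(c1,*p1);o2,d2=ray(c2,*p2)
    s=np.linalg.lstsq(np.c_[d1,-d2],o2-o1,rcond=None)[0]; a=o1+d1*s[0];b=o2+d2*s[1]; return (a+b)/2,np.linalg.norm(a-b)
E
python3 - <<'E'
from h import *
np.set_printoptions(precision=3,suppress=True)
for n in ['side','top','wrist']:
    c=snap(n,n+'0'); o,d=ray(c,256,192); print(n,o,d,c['fx'])
s=monitor.state(); print(s)
E
```

```text
side [ -7.598 543.691 838.31 ] [ 0.539 -0.515 -0.666] 355.5403831452057
top [ 456.573  -30.99  1048.766] [ 0.117 -0.04  -0.992] 380.48356860613507
wrist [ 306.145 -547.77   373.151] [-0.241 -0.12  -0.963] 318.41860443604907
{'t': 0.15, 'joints': array([-1.276,  0.491,  1.559, -0.   ,  1.092, -0.106]), 'joint_velocities': array([-0.   , -0.001, -0.001,  0.001, -0.001, -0.   ]), 'joint_torque': array([  0.002, -61.871, -26.169,  -0.   ,   0.003,  -0.   ]), 'tcp_pos': array([ 243.827, -575.296,  244.855]), 'tcp_rot': array([[ 0.39 , -0.921, -0.   ],
       [-0.921, -0.39 ,  0.001],
       [-0.001, -0.   , -1.   ]]), 'contact_force': array([ 0.44 , -0.129,  0.017]), 'torque': array([ 0.032, -0.023, -0.036]), 'opening': 85.3241364038383}
```

View pics/side0.png

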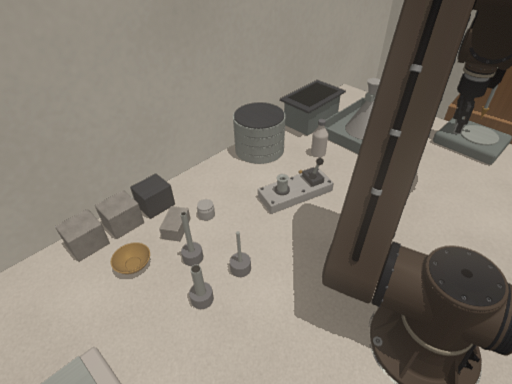

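View pics/top0.png

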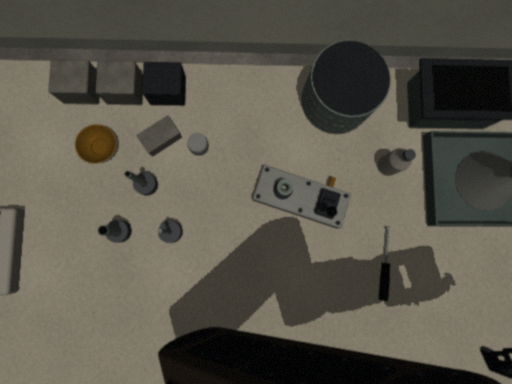

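View pics/wrist0.png

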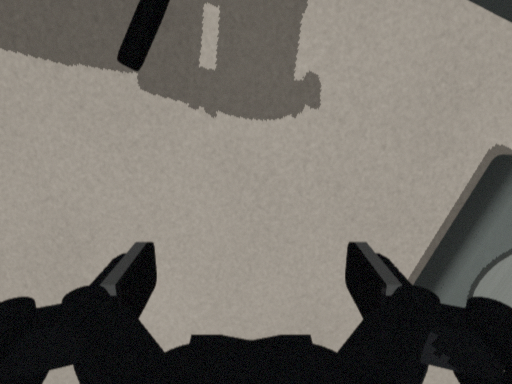

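```bash
python3 - <<'E'
from h import *
a=load('side0')['image'];b=load('top0')['image']
def z(im,x0,y0,x1,y1,w,f):
    k=w/(x1-x0); cv2.imwrite(f'pics/{f}.png',cv2.resize(im[y0:y1,x0:x1],None,fx=k,fy=k,interpolation=cv2.INTER_CUBIC))
z(a,160,190,270,310,640 and 540,'z1')   
z(a,250,145,345,215,760,'z2')
z(b,90,150,190,250,560,'z3')
z(b,245,155,360,235,760,'z4')
E
```

```text
(no output)
```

View pics/z1.png

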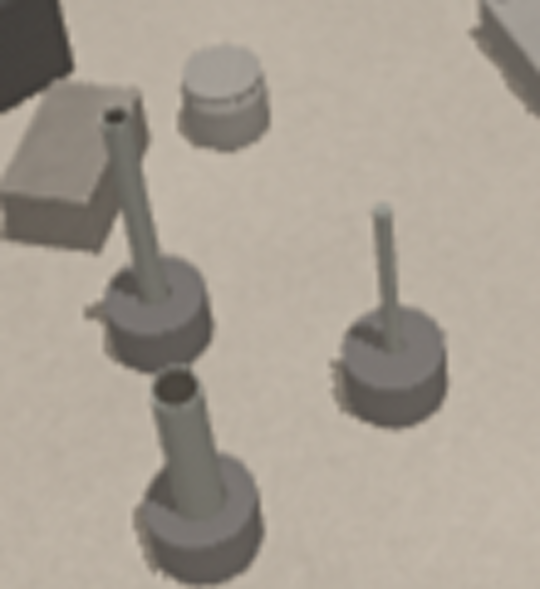

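View pics/z2.png

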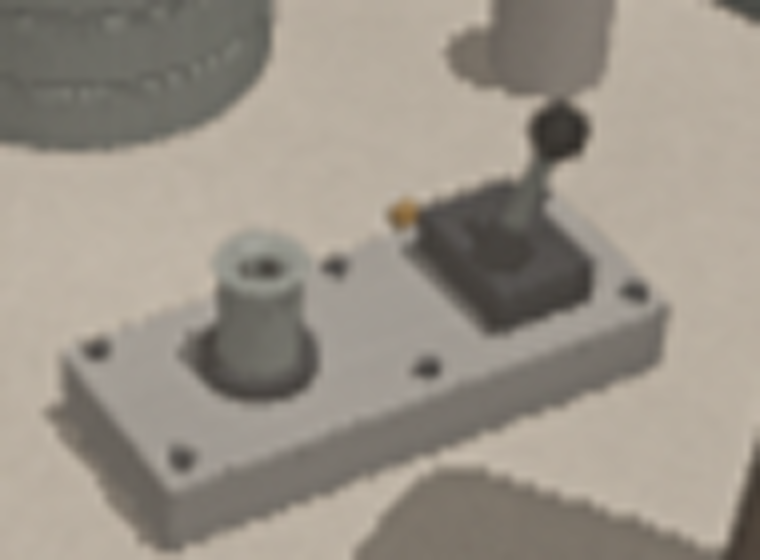

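View pics/z3.png

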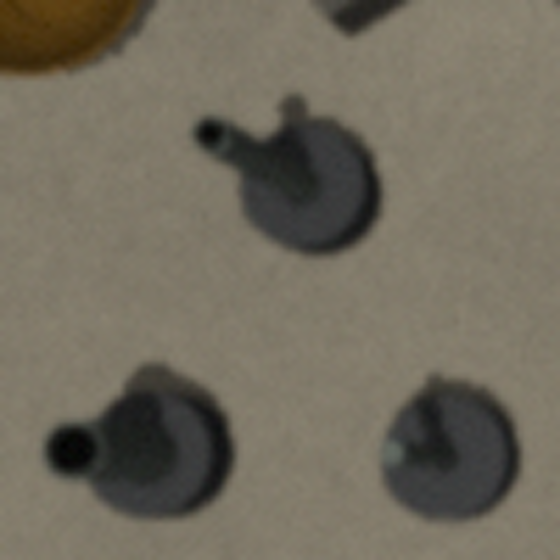

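View pics/z4.png

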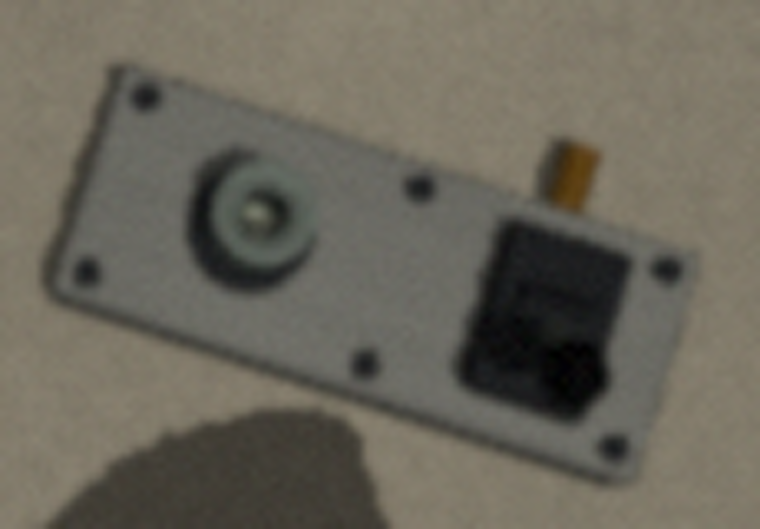

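```bash
python3 - <<'E'
from h import *
np.set_printoptions(precision=2,suppress=True)
a=load('side0');b=load('top0')
for n,p,q in [('tube top',(183.6,213.3),(127.6,173.4)),('port',(282.5,177.4),(284.3,186.9)),('knob',(319.5,161.1),(331.6,210.9))]:
    print(n,tri(a,p,b,q))
print('port z96',onz(a,282.5,177.4,96),onz(b,284.3,186.9,96))
print('tubetop z185',onz(a,183.6,213.3,185),onz(b,127.6,173.4,185))
for n,zx,zy in [('tube',316,183),('thick',160,447),('thin',452,449)]:
    print('stand',n,onz(b,90+zx/5.6-.4,150+zy/5.6-.4,40))
# head corners at z=40
for zx,zy in [(120,68),(697,258),(632,478),(55,285)]:
    print(onz(b,245+zx/6.609-.4,155+zy/6.609-.4,40))
E
```

```text
tube top (array([598.43, 226.5 , 184.19]), np.float64(0.05581736058037735))
port (array([ 582.54, -141.53,   95.46]), np.float64(0.6570793820082336))
knob (array([ 519.87, -251.64,  135.08]), np.float64(0.40442073476673895))
port z96 [ 581.85 -141.22   96.  ] [ 582.72 -141.26   96.  ]
tubetop z185 [597.65 226.88 185.  ] [598.32 226.28 185.  ]
stand tube [598.82 220.12  40.  ]
stand thick [474.08 287.07  40.  ]
stand thin [473.93 152.23  40.  ]
[649.43 -89.69  40.  ]
[ 573.59 -325.56   40.  ]
[ 484.08 -296.79   40.  ]
[560.2  -63.65  40.  ]
```

```bash
cat >> h.py <<'E'
from scipy.spatial.transform import Rotation as Ro
np.set_printoptions(precision=3,suppress=True)
def plan(p,yaw=0.,tilt=None):
    s=monitor.state();R=np.array(s['tcp_rot'])
    Rt=np.array([[np.cos(yaw),np.sin(yaw),0],[np.sin(yaw),-np.cos(yaw),0],[0,0,-1]])
    print('t',s['t'],'pos',s['tcp_pos'],'F',s['contact_force'],'op',s['opening'],'q',s['joints'])
    print('shift m',R.T@(np.array(p)-s['tcp_pos'])/1000,'rot deg',Ro.from_matrix(R.T@Rt).as_rotvec(degrees=True))
E
python3 -c "
from h import *
plan([520,-200,300])"
```

```text
t 0.15 pos [ 243.827 -575.296  244.855] F [ 0.44  -0.129  0.017] op 85.3241364038383 q [-1.276  0.491  1.559 -0.     1.092 -0.106]
shift m [-0.238 -0.401 -0.055] rot deg [ -0.033   0.041 -67.033]
```

Request:
send_rows --increments '[{"x":-0.238,"y":-0.401,"z":-0.055,"az":-67,"grip":0},{"x":-0.238,"y":-0.401,"z":-0.055,"az":-67,"grip":0},{"x":-0.238,"y":-0.401,"z":-0.055,"az":-67,"grip":0},{"x":-0.238,"y":-0.401,"z":-0.055,"az":-67,"grip":0},{"x":-0.238,"y":-0.401,"z":-0.055,"az":-67,"grip":0},{"x":-0.238,"y":-0.401,"z":-0.055,"az":-67,"grip":0},{"x":-0.238,"y":-0.401,"z":-0.055,"az":-67,"grip":0},{"x":-0.238,"y":-0.401,"z":-0.055,"az":-67,"grip":0}]'

```text
invalid input at $.increments[0]: expected keys x, y, z, ax, ay, az, grip
```

```bash
python3 -c "
from h import *
c=snap('wrist','w1');o,d=ray(c,256,192);print(o,d)
plan([598.3,226.4,230])"
```

```text
[ 306.149 -547.784  373.231] [-0.241 -0.12  -0.963]
t 0.2 pos [ 243.848 -575.347  244.952] F [-0.093 -0.086  0.302] op 85.53905321100316 q [-1.276  0.491  1.559  0.     1.092 -0.106]
shift m [-0.6   -0.639  0.015] rot deg [ -0.025   0.03  -67.037]
```

View pics/w1.png

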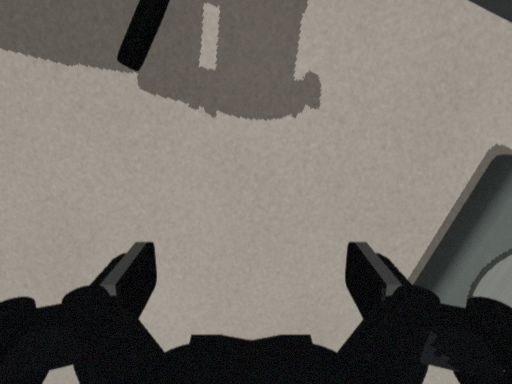

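All keys are required; resending.

Request:
send_rows --increments '[{"x":-0.238,"y":-0.401,"z":-0.055,"ax":0,"ay":0,"az":-67,"grip":0},{"x":-0.238,"y":-0.401,"z":-0.055,"ax":0,"ay":0,"az":-67,"grip":0},{"x":-0.238,"y":-0.401,"z":-0.055,"ax":0,"ay":0,"az":-67,"grip":0},{"x":-0.238,"y":-0.401,"z":-0.055,"ax":0,"ay":0,"az":-67,"grip":0},{"x":-0.238,"y":-0.401,"z":-0.055,"ax":0,"ay":0,"az":-67,"grip":0},{"x":-0.238,"y":-0.401,"z":-0.055,"ax":0,"ay":0,"az":-67,"grip":0},{"x":-0.238,"y":-0.401,"z":-0.055,"ax":0,"ay":0,"az":-67,"grip":0},{"x":-0.238,"y":-0.401,"z":-0.055,"ax":0,"ay":0,"az":-67,"grip":0}]'

```text
t: 1.2
tcp_pos: [521.5, -197.4, 300.7]
tcp_rot: [[1.0, 0.002, 0.0], [0.002, -1.0, -0.0], [0.0, 0.0, -1.0]]
contact_force: [-0.0, -0.1, 0.1]
opening: 85.2
```

```bash
python3 -c "
from h import *
c=snap('wrist','w2');o,d=ray(c,256,192);print(o,d)
plan([598.3,226.4,260])"
```

```text
[ 521.071 -128.291  429.005] [ 0.018 -0.269 -0.963]
t 1.25 pos [ 522.775 -195.761  300.935] F [-0.039  2.903 -0.685] op 85.09717736196046 q [-0.477  0.342  1.65   0.001  1.148 -0.48 ]
shift m [ 0.076 -0.422  0.041] rot deg [-0.024 -0.077  0.135]
```

View pics/w2.png

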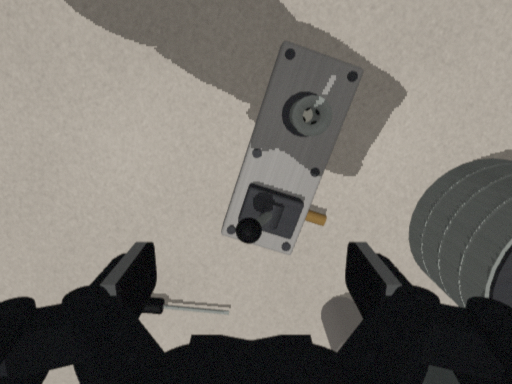

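Request:
send_rows --increments '[{"x":0.076,"y":-0.422,"z":0.041,"ax":0,"ay":0,"az":0,"grip":0},{"x":0.076,"y":-0.422,"z":0.041,"ax":0,"ay":0,"az":0,"grip":0},{"x":0.076,"y":-0.422,"z":0.041,"ax":0,"ay":0,"az":0,"grip":0},{"x":0.076,"y":-0.422,"z":0.041,"ax":0,"ay":0,"az":0,"grip":0},{"x":0.076,"y":-0.422,"z":0.041,"ax":0,"ay":0,"az":0,"grip":0},{"x":0.076,"y":-0.422,"z":0.041,"ax":0,"ay":0,"az":0,"grip":0},{"x":0.076,"y":-0.422,"z":0.041,"ax":0,"ay":0,"az":0,"grip":0},{"x":0.076,"y":-0.422,"z":0.041,"ax":0,"ay":0,"az":0,"grip":0}]'

```text
t: 2.25
tcp_pos: [596.2, 225.2, 258.1]
tcp_rot: [[1.0, 0.003, -0.001], [0.003, -1.0, -0.0], [-0.001, 0.0, -1.0]]
contact_force: [0.1, -0.1, -0.2]
opening: 85.6
```

Request:
send_rows --increments '[{"x":0,"y":0,"z":0,"ax":0,"ay":0,"az":0,"grip":0},{"x":0,"y":0,"z":0,"ax":0,"ay":0,"az":0,"grip":0}]'

```text
t: 2.5
tcp_pos: [596.6, 220.8, 259.5]
tcp_rot: [[1.0, -0.002, 0.0], [-0.002, -1.0, -0.0], [0.0, 0.0, -1.0]]
contact_force: [-0.1, 0.3, -0.8]
opening: 85.5
```

```bash
python3 -c "
from h import *
w=load('w2');print('port',onz(w,309,115,96),onz(w,308,115,80))
c=snap('wrist','w3');snap('top','t3')
plan([598.3,226.4,145])
print(proj(c,[598.3,226.4,185]))"
```

```text
port [ 580.671 -139.776   96.   ] [ 582.468 -140.331   80.   ]
t 2.6 pos [596.649 220.893 259.607] F [ 0.285 -0.055 -0.28 ] op 85.43414484038051 q [ 0.251  0.494  1.512 -0.     1.135  0.253]
shift m [ 0.002 -0.006  0.115] rot deg [ 0.003 -0.023 -0.123]
(np.float64(253.46359134067623), np.float64(201.82945977092396))
```

View pics/w3.png

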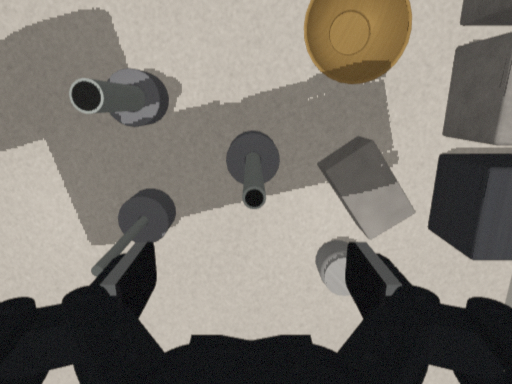

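```bash
python3 -c "
from h import *
c=load('w3')
im=c['image']; g=cv2.cvtColor(im,cv2.COLOR_BGR2GRAY)[180:215,238:272]
m=(g<25).astype('uint8');n,l,s,cc=cv2.connectedComponentsWithStats(m);print(s,cc+[238,180])
print(onz(c,254.5,197.5,185),onz(c,253,158,40))"
```

```text
[[   0    0   34   35 1011]
 [   8   11   16   15  179]] [[254.633 196.861]
 [253.749 197.788]]
[598.986 229.413 185.   ] [599.069 231.599  40.   ]
```

Request:
send_rows --increments '[{"x":0.002,"y":-0.007,"z":0.04,"ax":0,"ay":0,"az":0,"grip":0},{"x":0.002,"y":-0.007,"z":0.08,"ax":0,"ay":0,"az":0,"grip":0},{"x":0.002,"y":-0.007,"z":0.115,"ax":0,"ay":0,"az":0,"grip":0},{"x":0.002,"y":-0.007,"z":0.115,"ax":0,"ay":0,"az":0,"grip":0},{"x":0.002,"y":-0.007,"z":0.115,"ax":0,"ay":0,"az":0,"grip":0}]'

```text
t: 3.22
tcp_pos: [599.2, 228.8, 145.8]
tcp_rot: [[1.0, -0.001, 0.002], [-0.001, -1.0, 0.0], [0.002, -0.0, -1.0]]
contact_force: [-0.6, 0.2, -0.5]
opening: 85.3
```

```bash
python3 -c "
from h import *
c=snap('wrist','w4')
plan([598.3,226.4,145])"
```

```text
t 3.275 pos [599.276 228.964 146.103] F [ 0.167  0.069 -0.015] op 85.59267255213524 q [ 0.262  0.619  1.616 -0.     0.904  0.263]
shift m [-0.001  0.003  0.001] rot deg [-0.032 -0.141 -0.059]
```

View pics/w4.png

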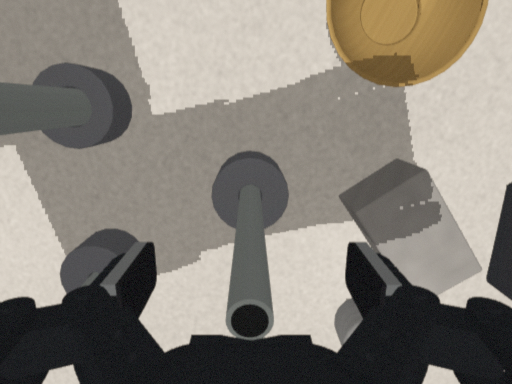

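```bash
python3 -c "
from h import *
c=load('w4')
print(onz(c,250,319,185), proj(c,[599.3,229,150]),proj(c,[599.3,229,185]))"
```

```text
[598.752 229.852 185.   ] (np.float64(251.26987827352147), np.float64(268.0028124304276)) (np.float64(251.67509797202143), np.float64(321.22270093986504))
```

Tube top is at (250, 319), within ~1 mm of the tool axis. Closing.

Request:
send_rows --increments '[{"x":0,"y":0,"z":0,"ax":0,"ay":0,"az":0,"grip":1},{"x":0,"y":0,"z":0,"ax":0,"ay":0,"az":0,"grip":1},{"x":0,"y":0,"z":0,"ax":0,"ay":0,"az":0,"grip":1},{"x":0,"y":0,"z":0,"ax":0,"ay":0,"az":0,"grip":1},{"x":0,"y":0,"z":0,"ax":0,"ay":0,"az":0,"grip":1},{"x":0,"y":0,"z":0,"ax":0,"ay":0,"az":0,"grip":1},{"x":0,"y":0,"z":0,"ax":0,"ay":0,"az":0,"grip":1},{"x":0,"y":0,"z":0,"ax":0,"ay":0,"az":0,"grip":1}]'

```text
t: 4.28
tcp_pos: [598.6, 229.1, 144.5]
tcp_rot: [[1.0, -0.001, 0.0], [-0.001, -1.0, 0.0], [0.0, -0.0, -1.0]]
contact_force: [-0.2, -0.1, 4.6]
opening: 14.9
```

Request:
send_rows --increments '[{"x":0,"y":0,"z":-0.03,"ax":0,"ay":0,"az":0,"grip":1},{"x":0,"y":0,"z":-0.06,"ax":0,"ay":0,"az":0,"grip":1},{"x":0,"y":0,"z":-0.1,"ax":0,"ay":0,"az":0,"grip":1},{"x":0,"y":0,"z":-0.14,"ax":0,"ay":0,"az":0,"grip":1},{"x":0,"y":0,"z":-0.14,"ax":0,"ay":0,"az":0,"grip":1},{"x":0,"y":0,"z":-0.14,"ax":0,"ay":0,"az":0,"grip":1}]'

```text
t: 5.03
tcp_pos: [598.0, 229.0, 283.1]
tcp_rot: [[1.0, -0.001, -0.002], [-0.001, -1.0, -0.001], [-0.002, 0.001, -1.0]]
contact_force: [0.7, 0.7, -1.1]
opening: 14.3
```

```bash
python3 -c "
from h import *
snap('side','s5');snap('top','t5')
plan([582.5,-141.4,275])"
```

```text
t 5.125 pos [598.07  228.924 282.636] F [ 0.291  0.413 -1.532] op 14.657174660818438 q [ 0.263  0.482  1.469 -0.     1.193  0.263]
shift m [-0.015  0.37   0.008] rot deg [ 0.045  0.146 -0.037]
```

View pics/s5.png

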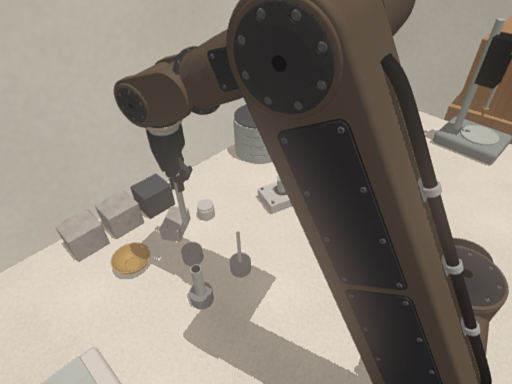

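Request:
send_rows --increments '[{"x":-0.015,"y":0.06,"z":0,"ax":0,"ay":0,"az":0,"grip":1},{"x":-0.015,"y":0.115,"z":0,"ax":0,"ay":0,"az":0,"grip":1},{"x":-0.015,"y":0.17,"z":0,"ax":0,"ay":0,"az":0,"grip":1},{"x":-0.015,"y":0.225,"z":0,"ax":0,"ay":0,"az":0,"grip":1},{"x":-0.015,"y":0.28,"z":0,"ax":0,"ay":0,"az":0,"grip":1},{"x":-0.015,"y":0.33,"z":0,"ax":0,"ay":0,"az":0,"grip":1},{"x":-0.015,"y":0.37,"z":0,"ax":0,"ay":0,"az":0,"grip":1},{"x":-0.015,"y":0.37,"z":0.015,"ax":0,"ay":0,"az":0,"grip":1}]'

```text
t: 6.12
tcp_pos: [583.2, -143.4, 268.4]
tcp_rot: [[1.0, -0.004, 0.0], [-0.004, -1.0, -0.0], [0.0, 0.0, -1.0]]
contact_force: [-0.2, 0.6, -0.5]
opening: 14.7
```

Request:
send_rows --increments '[{"x":0,"y":0,"z":0.015,"ax":0,"ay":0,"az":0,"grip":1},{"x":0,"y":0,"z":0.015,"ax":0,"ay":0,"az":0,"grip":1},{"x":0,"y":0,"z":0.015,"ax":0,"ay":0,"az":0,"grip":1}]'

```text
t: 6.5
tcp_pos: [583.5, -140.0, 254.4]
tcp_rot: [[1.0, 0.001, 0.0], [0.001, -1.0, -0.0], [0.0, 0.0, -1.0]]
contact_force: [0.9, -0.6, -1.1]
opening: 14.7
```

```bash
python3 -c "
from h import *
snap('side','s6');snap('top','t6');snap('wrist','w6')
plan([582.5,-141.4,275])"
```

```text
t 6.65 pos [ 583.496 -140.493  254.807] F [ 0.165 -0.923  0.051] op 14.384723205450769 q [-0.346  0.446  1.611 -0.     1.084 -0.346]
shift m [-0.001  0.001 -0.02 ] rot deg [ 0.023 -0.05   0.006]
```

View pics/s6.png

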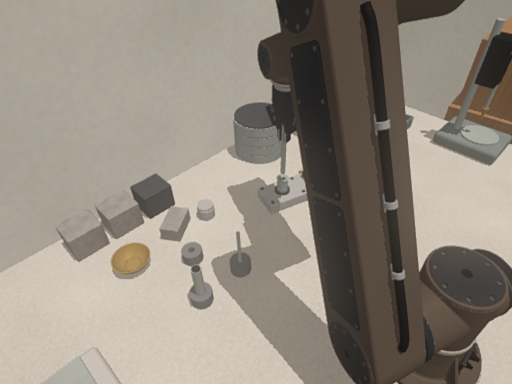

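View pics/t6.png

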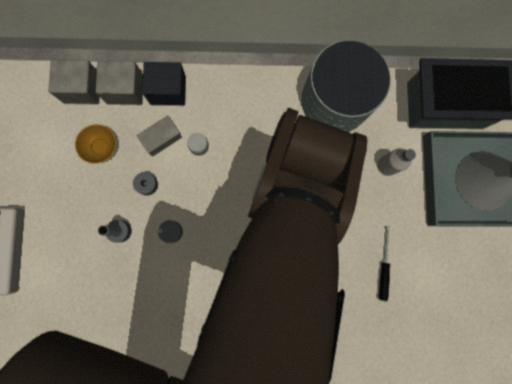

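View pics/w6.png

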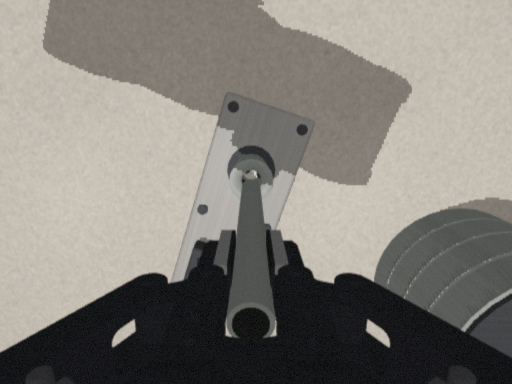

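```bash
python3 - <<'E'
from h import *
a=load('s6');w=load('w6')
def z(im,x0,y0,x1,y1,k,f): cv2.imwrite(f'pics/{f}.png',cv2.resize(im[y0:y1,x0:x1],None,fx=k,fy=k,interpolation=cv2.INTER_CUBIC))
z(a['image'],250,120,320,215,6,'z6s'); z(w['image'],210,140,290,220,7,'z6w')
E
```

```text
(no output)
```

View pics/z6s.png

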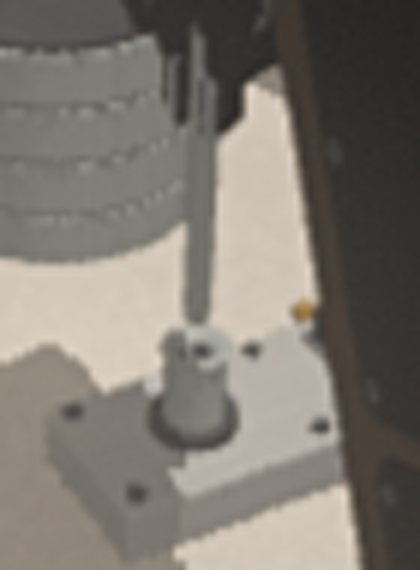

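View pics/z6w.png

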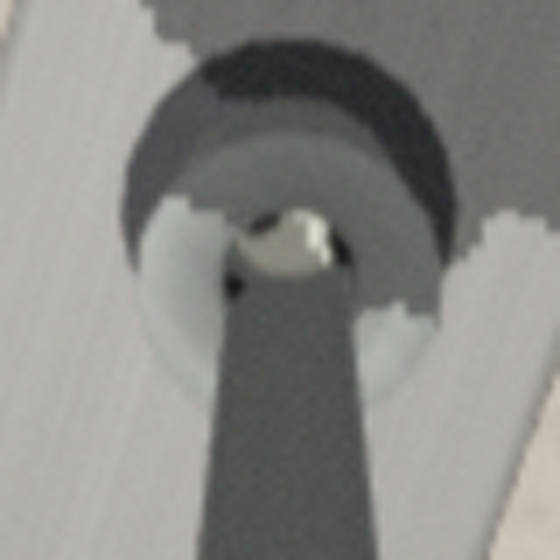

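```bash
python3 - <<'E'
from h import *
a=load('s6');w=load('w6')
print('port w',onz(w,251.2,177.9,96),'port s',onz(a,283.0,178.1,96))
print('footedge w',onz(w,251,178.9,115),'foot side',onz(a,282.4,173.4,115))
# bore deeper ring: outer collar ellipse
im=w['image'][140:220,210:290]; g=cv2.cvtColor(im,cv2.COLOR_BGR2GRAY)
print(g[:, [25,30,41,55]][::2].T)
# tube verticality in wrist: shaft axis at upper end
print(onz(w,250.5,323,295), proj(w,[583.5,-140.5,115]),proj(w,[583.5,-140.5,96]),proj(w,[583.5,-140.5,295]))
print(proj(a,[583.5,-140.5,115]),proj(a,[583.5,-140.5,96]))
E
```

```text
port w [ 583.999 -137.938   96.   ] port s [ 578.249 -139.681   96.   ]
footedge w [ 583.772 -134.411  115.   ] foot side [ 580.658 -138.609  115.   ]
[[111 115 113 158 175 170 102  85  80  79  76  78  84 101 157 174 166 164
  162 161 161 159 160 164 171 173 171 169 179 178 178 178 177 177 176 179
  177 177 176 177]
 [110 111 112 108  64  42  67  82  83  87  88 102 108 105 102 136 149 146
  140 132 129 137 144 144 148 152 158 166 150 133 119 111  93  93  87  84
   79  83  84  81]
 [107 110 110  52  49  42  45  78  86  89 106 101  99 100  92 125 136 135
  136 128  86  83  82  83  83  85  84  86  83  85  84  86  87  85  81  80
   83  84  83  85]
 [113 113 111 111 111  84  47  46  45  43  48  73 100 105 106 104 102  99
   99  99 100  98 152 171 174 177 175 169 163 174 173 175 175 173 173 173
  173 172 177 174]]
[ 583.258 -140.02   295.   ] (np.float64(250.67941720731093), np.float64(185.72169979467014)) (np.float64(250.6584870735863), np.float64(180.59476158738087)) (np.float64(251.24497678079274), np.float64(324.2582721804516))
(np.float64(282.14042385833943), np.float64(172.75601270746256)) (np.float64(281.9775678267725), np.float64(177.27892608785987))
```

Request:
send_rows --increments '[{"x":0,"y":0,"z":0.01,"ax":0,"ay":0,"az":0,"grip":1},{"x":0,"y":0,"z":0.018,"ax":0,"ay":0,"az":0,"grip":1},{"x":0,"y":0,"z":0.022,"ax":0,"ay":0,"az":0,"grip":1},{"x":0,"y":0,"z":0.022,"ax":0,"ay":0,"az":0,"grip":1},{"x":0,"y":0,"z":0.022,"ax":0,"ay":0,"az":0,"grip":1}]'

```text
t: 7.28
tcp_pos: [583.4, -141.0, 232.5]
tcp_rot: [[1.0, -0.001, 0.0], [-0.001, -1.0, -0.0], [0.0, 0.0, -1.0]]
contact_force: [1.0, 0.6, -0.3]
opening: 14.9
```

```bash
python3 - <<'E'
from h import *
w=snap('wrist','w7');a=snap('side','s7'); plan([583,-141,230])
def z(im,x0,y0,x1,y1,k): return cv2.resize(im[y0:y1,x0:x1],None,fx=k,fy=k,interpolation=cv2.INTER_CUBIC)
cv2.imwrite('pics/z7.png',np.hstack([z(a['image'],255,140,315,200,6.5),z(w['image'],220,140,285,205,6)]))
E
```

```text
t 7.375 pos [ 583.375 -140.975  232.555] F [ 0.676  0.154 -1.785] op 14.51300413421589 q [-0.347  0.468  1.638 -0.     1.035 -0.346]
shift m [-0.     0.     0.003] rot deg [ 0.014 -0.028 -0.038]
```

View pics/z7.png

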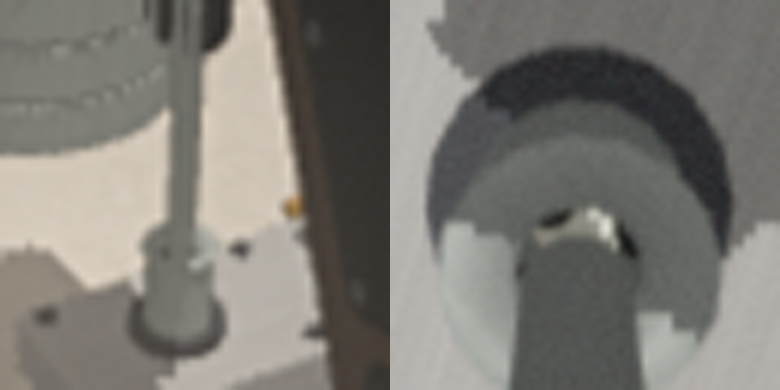

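Request:
send_rows --increments '[{"x":0,"y":0,"z":0.003,"ax":0,"ay":0,"az":0,"grip":1},{"x":0,"y":0,"z":0.006,"ax":0,"ay":0,"az":0,"grip":1},{"x":0,"y":0,"z":0.006,"ax":0,"ay":0,"az":0,"grip":1}]'

```text
t: 7.75
tcp_pos: [583.3, -140.9, 226.0]
tcp_rot: [[1.0, -0.001, -0.0], [-0.001, -1.0, 0.0], [-0.0, -0.0, -1.0]]
contact_force: [-0.1, -0.1, -0.6]
opening: 14.9
```

Request:
send_rows --increments '[{"x":0,"y":0,"z":0.002,"ax":0,"ay":0,"az":0,"grip":1},{"x":0,"y":0,"z":0.004,"ax":0,"ay":0,"az":0,"grip":1},{"x":0,"y":0,"z":0.004,"ax":0,"ay":0,"az":0,"grip":1}]'

```text
t: 8.12
tcp_pos: [583.6, -141.0, 222.7]
tcp_rot: [[1.0, -0.001, 0.001], [-0.001, -1.0, -0.0], [0.001, 0.0, -1.0]]
contact_force: [0.4, 1.2, 2.9]
opening: 14.7
```

Request:
send_rows --increments '[{"x":0,"y":0,"z":0.002,"ax":0,"ay":0,"az":0,"grip":1},{"x":0,"y":0,"z":0.002,"ax":0,"ay":0,"az":0,"grip":1}]'

```text
t: 8.38
tcp_pos: [583.7, -141.1, 220.9]
tcp_rot: [[1.0, -0.001, 0.002], [-0.001, -1.0, -0.001], [0.002, 0.001, -1.0]]
contact_force: [1.5, 1.1, 4.4]
opening: 14.9
```

Request:
send_rows --increments '[{"x":0,"y":0,"z":0.002,"ax":0,"ay":0,"az":0,"grip":1},{"x":0,"y":0,"z":0.002,"ax":0,"ay":0,"az":0,"grip":1}]'

```text
t: 8.62
tcp_pos: [583.7, -141.1, 218.8]
tcp_rot: [[1.0, -0.001, 0.002], [-0.001, -1.0, -0.001], [0.002, 0.001, -1.0]]
contact_force: [1.7, 0.5, 4.8]
opening: 14.7
```

Request:
send_rows --increments '[{"x":0,"y":0,"z":0.002,"ax":0,"ay":0,"az":0,"grip":1},{"x":0,"y":0,"z":0.002,"ax":0,"ay":0,"az":0,"grip":1}]'

```text
t: 8.88
tcp_pos: [583.5, -141.0, 216.3]
tcp_rot: [[1.0, -0.001, 0.001], [-0.001, -1.0, -0.0], [0.001, 0.0, -1.0]]
contact_force: [1.6, 0.3, 1.1]
opening: 14.6
```

Request:
send_rows --increments '[{"x":0,"y":0,"z":0.001,"ax":0,"ay":0,"az":0,"grip":1},{"x":0,"y":0,"z":0.001,"ax":0,"ay":0,"az":0,"grip":1}]'

```text
t: 9.12
tcp_pos: [583.4, -141.0, 215.3]
tcp_rot: [[1.0, -0.001, 0.0], [-0.001, -1.0, -0.0], [0.0, 0.0, -1.0]]
contact_force: [2.0, -0.1, 4.1]
opening: 14.6
```

Request:
send_rows --increments '[{"x":0,"y":0,"z":0.001,"ax":0,"ay":0,"az":0,"grip":1},{"x":0,"y":0,"z":0.002,"ax":0,"ay":0,"az":0,"grip":1}]'

```text
t: 9.38
tcp_pos: [583.3, -141.0, 213.6]
tcp_rot: [[1.0, -0.001, 0.0], [-0.001, -1.0, -0.0], [0.0, 0.0, -1.0]]
contact_force: [0.5, -0.2, 6.1]
opening: 14.3
```

Request:
send_rows --increments '[{"x":0,"y":0,"z":0.001,"ax":0,"ay":0,"az":0,"grip":1},{"x":0,"y":0,"z":0.001,"ax":0,"ay":0,"az":0,"grip":1}]'

```text
t: 9.62
tcp_pos: [583.3, -140.9, 212.3]
tcp_rot: [[1.0, -0.001, 0.0], [-0.001, -1.0, -0.0], [0.0, 0.0, -1.0]]
contact_force: [0.4, -0.5, 3.3]
opening: 14.5
```

Request:
send_rows --increments '[{"x":0,"y":0,"z":0.001,"ax":0,"ay":0,"az":0,"grip":1},{"x":0,"y":0,"z":0.001,"ax":0,"ay":0,"az":0,"grip":1}]'

```text
t: 9.88
tcp_pos: [583.3, -140.9, 211.2]
tcp_rot: [[1.0, -0.001, -0.0], [-0.001, -1.0, -0.0], [-0.0, 0.0, -1.0]]
contact_force: [0.1, -0.5, 2.9]
opening: 14.8
```

Request:
send_rows --increments '[{"x":0,"y":0,"z":0.001,"ax":0,"ay":0,"az":0,"grip":1},{"x":0,"y":0,"z":0.001,"ax":0,"ay":0,"az":0,"grip":1}]'

```text
t: 10.12
tcp_pos: [583.3, -140.9, 210.2]
tcp_rot: [[1.0, -0.001, -0.0], [-0.001, -1.0, -0.0], [-0.0, 0.0, -1.0]]
contact_force: [1.0, -0.2, 2.7]
opening: 14.4
```

Request:
send_rows --increments '[{"x":0,"y":0,"z":0.001,"ax":0,"ay":0,"az":0,"grip":1},{"x":0,"y":0,"z":0.001,"ax":0,"ay":0,"az":0,"grip":1}]'

```text
t: 10.38
tcp_pos: [583.2, -140.9, 209.2]
tcp_rot: [[1.0, -0.001, -0.0], [-0.001, -1.0, -0.0], [-0.0, 0.0, -1.0]]
contact_force: [0.2, -0.8, 3.3]
opening: 14.8
```

Request:
send_rows --increments '[{"x":0,"y":0,"z":0.001,"ax":0,"ay":0,"az":0,"grip":1},{"x":0,"y":0,"z":0.001,"ax":0,"ay":0,"az":0,"grip":1}]'

```text
t: 10.62
tcp_pos: [583.3, -140.9, 208.2]
tcp_rot: [[1.0, -0.001, -0.0], [-0.001, -1.0, -0.0], [-0.0, 0.0, -1.0]]
contact_force: [1.4, 0.2, 3.2]
opening: 15.1
```

Request:
send_rows --increments '[{"x":0,"y":0,"z":0.001,"ax":0,"ay":0,"az":0,"grip":1},{"x":0,"y":0,"z":0.001,"ax":0,"ay":0,"az":0,"grip":1}]'

```text
t: 10.88
tcp_pos: [583.3, -140.9, 207.2]
tcp_rot: [[1.0, -0.001, -0.0], [-0.001, -1.0, -0.0], [-0.0, 0.0, -1.0]]
contact_force: [1.1, 0.3, 3.4]
opening: 14.8
```

Request:
send_rows --increments '[{"x":0,"y":0,"z":0.001,"ax":0,"ay":0,"az":0,"grip":1},{"x":0,"y":0,"z":0.001,"ax":0,"ay":0,"az":0,"grip":1}]'

```text
t: 11.12
tcp_pos: [583.2, -140.9, 206.1]
tcp_rot: [[1.0, -0.001, -0.0], [-0.001, -1.0, -0.0], [-0.0, 0.0, -1.0]]
contact_force: [1.4, -0.7, 2.2]
opening: 14.0
```

Request:
send_rows --increments '[{"x":0,"y":0,"z":0.001,"ax":0,"ay":0,"az":0,"grip":1},{"x":0,"y":0,"z":0.001,"ax":0,"ay":0,"az":0,"grip":1}]'

```text
t: 11.38
tcp_pos: [583.3, -140.9, 205.3]
tcp_rot: [[1.0, -0.001, 0.0], [-0.001, -1.0, -0.0], [0.0, 0.0, -1.0]]
contact_force: [1.1, 0.0, 4.4]
opening: 14.6
```

Request:
send_rows --increments '[{"x":0,"y":0,"z":0.001,"ax":0,"ay":0,"az":0,"grip":1},{"x":0,"y":0,"z":0.001,"ax":0,"ay":0,"az":0,"grip":1}]'

```text
t: 11.62
tcp_pos: [583.3, -140.9, 204.2]
tcp_rot: [[1.0, -0.001, 0.0], [-0.001, -1.0, -0.0], [0.0, 0.0, -1.0]]
contact_force: [0.0, 0.5, 3.2]
opening: 14.5
```

Request:
send_rows --increments '[{"x":0,"y":0,"z":0.001,"ax":0,"ay":0,"az":0,"grip":1},{"x":0,"y":0,"z":0.001,"ax":0,"ay":0,"az":0,"grip":1}]'

```text
t: 11.88
tcp_pos: [583.3, -140.9, 203.3]
tcp_rot: [[1.0, -0.001, 0.0], [-0.001, -1.0, -0.0], [0.0, 0.0, -1.0]]
contact_force: [1.2, -0.4, 3.2]
opening: 14.5
```

Request:
send_rows --increments '[{"x":0,"y":0,"z":0.001,"ax":0,"ay":0,"az":0,"grip":1},{"x":0,"y":0,"z":0.001,"ax":0,"ay":0,"az":0,"grip":1}]'

```text
t: 12.12
tcp_pos: [583.2, -140.9, 202.2]
tcp_rot: [[1.0, -0.001, -0.0], [-0.001, -1.0, -0.0], [-0.0, 0.0, -1.0]]
contact_force: [0.5, -0.2, 3.2]
opening: 14.5
```

```bash
python3 - <<'E'
from h import *
w=snap('wrist','w8'); plan([583,-141,230])
E
```

```text
t 12.175 pos [ 583.255 -140.94   202.174] F [ 1.316 -0.26   2.674] op 14.56911594725685 q [-0.347  0.501  1.671 -0.     0.97  -0.346]
shift m [-0.     0.    -0.028] rot deg [ 0.003  0.005 -0.036]
```

View pics/w8.png

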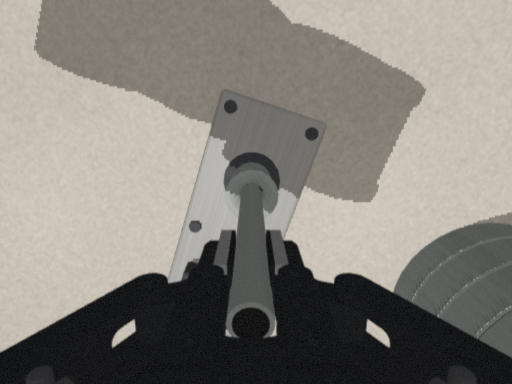

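Request:
send_rows --increments '[{"x":0,"y":0,"z":0.001,"ax":0,"ay":0,"az":0,"grip":1},{"x":0,"y":0,"z":0.001,"ax":0,"ay":0,"az":0,"grip":1}]'

```text
t: 12.42
tcp_pos: [583.3, -140.9, 201.2]
tcp_rot: [[1.0, -0.001, -0.0], [-0.001, -1.0, -0.0], [-0.0, 0.0, -1.0]]
contact_force: [1.0, 1.6, 2.1]
opening: 14.5
```

Request:
send_rows --increments '[{"x":0,"y":0,"z":0.001,"ax":0,"ay":0,"az":0,"grip":1},{"x":0,"y":0,"z":0.001,"ax":0,"ay":0,"az":0,"grip":1}]'

```text
t: 12.68
tcp_pos: [583.3, -140.9, 200.3]
tcp_rot: [[1.0, -0.001, 0.0], [-0.001, -1.0, -0.0], [0.0, 0.0, -1.0]]
contact_force: [0.2, -0.2, 3.3]
opening: 14.4
```

Request:
send_rows --increments '[{"x":0,"y":0,"z":0.001,"ax":0,"ay":0,"az":0,"grip":1},{"x":0,"y":0,"z":0.001,"ax":0,"ay":0,"az":0,"grip":1}]'

```text
t: 12.92
tcp_pos: [583.3, -140.9, 199.2]
tcp_rot: [[1.0, -0.001, -0.0], [-0.001, -1.0, -0.0], [-0.0, 0.0, -1.0]]
contact_force: [1.5, 0.1, 2.5]
opening: 14.3
```

Request:
send_rows --increments '[{"x":0,"y":0,"z":0.001,"ax":0,"ay":0,"az":0,"grip":1},{"x":0,"y":0,"z":0.001,"ax":0,"ay":0,"az":0,"grip":1}]'

```text
t: 13.18
tcp_pos: [583.3, -140.9, 198.2]
tcp_rot: [[1.0, -0.001, -0.0], [-0.001, -1.0, -0.0], [-0.0, 0.0, -1.0]]
contact_force: [0.4, -0.1, 2.4]
opening: 14.6
```

Request:
send_rows --increments '[{"x":0,"y":0,"z":0.001,"ax":0,"ay":0,"az":0,"grip":1},{"x":0,"y":0,"z":0.001,"ax":0,"ay":0,"az":0,"grip":1}]'

```text
t: 13.42
tcp_pos: [583.2, -140.9, 197.2]
tcp_rot: [[1.0, -0.001, -0.0], [-0.001, -1.0, -0.0], [-0.0, 0.0, -1.0]]
contact_force: [0.3, -0.0, 2.7]
opening: 14.0
```

Request:
send_rows --increments '[{"x":0,"y":0,"z":0.001,"ax":0,"ay":0,"az":0,"grip":1},{"x":0,"y":0,"z":0.001,"ax":0,"ay":0,"az":0,"grip":1}]'

```text
t: 13.68
tcp_pos: [583.3, -140.9, 196.3]
tcp_rot: [[1.0, -0.001, 0.0], [-0.001, -1.0, -0.0], [0.0, 0.0, -1.0]]
contact_force: [1.3, -0.7, 3.3]
opening: 14.4
```

Request:
send_rows --increments '[{"x":0,"y":0,"z":0.001,"ax":0,"ay":0,"az":0,"grip":1},{"x":0,"y":0,"z":0.001,"ax":0,"ay":0,"az":0,"grip":1}]'

```text
t: 13.92
tcp_pos: [583.3, -140.9, 195.1]
tcp_rot: [[1.0, -0.001, -0.0], [-0.001, -1.0, -0.0], [-0.0, 0.0, -1.0]]
contact_force: [0.8, 0.1, 2.7]
opening: 14.6
```

Request:
send_rows --increments '[{"x":0,"y":0,"z":0.001,"ax":0,"ay":0,"az":0,"grip":1},{"x":0,"y":0,"z":0.001,"ax":0,"ay":0,"az":0,"grip":1}]'

```text
t: 14.18
tcp_pos: [583.3, -140.9, 194.2]
tcp_rot: [[1.0, -0.001, 0.0], [-0.001, -1.0, -0.0], [0.0, 0.0, -1.0]]
contact_force: [1.4, 0.2, 2.2]
opening: 14.5
```

Request:
send_rows --increments '[{"x":0,"y":0,"z":0.001,"ax":0,"ay":0,"az":0,"grip":1},{"x":0,"y":0,"z":0.001,"ax":0,"ay":0,"az":0,"grip":1}]'

```text
t: 14.42
tcp_pos: [583.3, -140.9, 193.2]
tcp_rot: [[1.0, -0.001, -0.0], [-0.001, -1.0, -0.0], [-0.0, 0.0, -1.0]]
contact_force: [1.5, -0.4, 3.0]
opening: 14.7
```

Request:
send_rows --increments '[{"x":0,"y":0,"z":0.001,"ax":0,"ay":0,"az":0,"grip":1},{"x":0,"y":0,"z":0.001,"ax":0,"ay":0,"az":0,"grip":1}]'

```text
t: 14.68
tcp_pos: [583.3, -141.0, 192.4]
tcp_rot: [[1.0, -0.001, 0.0], [-0.001, -1.0, -0.0], [0.0, 0.0, -1.0]]
contact_force: [0.7, 0.3, 4.8]
opening: 14.6
```

Request:
send_rows --increments '[{"x":0,"y":0,"z":0.001,"ax":0,"ay":0,"az":0,"grip":1},{"x":0,"y":0,"z":0.001,"ax":0,"ay":0,"az":0,"grip":1}]'

```text
t: 14.92
tcp_pos: [583.4, -141.0, 191.7]
tcp_rot: [[1.0, -0.001, 0.001], [-0.001, -1.0, -0.0], [0.001, 0.0, -1.0]]
contact_force: [-0.6, 0.0, 6.7]
opening: 14.7
```

Request:
send_rows --increments '[{"x":0,"y":0,"z":0.001,"ax":0,"ay":0,"az":0,"grip":1},{"x":0,"y":0,"z":0.001,"ax":0,"ay":0,"az":0,"grip":1}]'

```text
t: 15.18
tcp_pos: [583.5, -141.0, 191.1]
tcp_rot: [[1.0, -0.001, 0.001], [-0.001, -1.0, -0.001], [0.001, 0.001, -1.0]]
contact_force: [-0.2, -0.3, 10.6]
opening: 14.7
```

Request:
send_rows --increments '[{"x":0,"y":0,"z":0,"ax":0,"ay":0,"az":0,"grip":1},{"x":0,"y":0,"z":0,"ax":0,"ay":0,"az":0,"grip":1}]'

```text
t: 15.42
tcp_pos: [583.5, -141.0, 191.1]
tcp_rot: [[1.0, -0.001, 0.001], [-0.001, -1.0, -0.001], [0.001, 0.001, -1.0]]
contact_force: [-0.7, 0.2, 9.8]
opening: 14.5
```

```bash
python3 - <<'E'
from h import *
w=snap('wrist','w9'); plan([583,-141,230])
E
```

```text
t 15.475 pos [ 583.495 -141.017  191.086] F [-0.194  0.702 10.019] op 14.413912866488134 q [-0.347  0.514  1.682 -0.     0.944 -0.346]
shift m [-0.     0.    -0.039] rot deg [ 0.03  -0.061 -0.034]
```

Request:
send_rows --increments '[{"x":0,"y":0,"z":0,"ax":0,"ay":0,"az":0,"grip":0.5},{"x":0,"y":0,"z":0,"ax":0,"ay":0,"az":0,"grip":0.2},{"x":0,"y":0,"z":0,"ax":0,"ay":0,"az":0,"grip":0},{"x":0,"y":0,"z":0,"ax":0,"ay":0,"az":0,"grip":0},{"x":0,"y":0,"z":0,"ax":0,"ay":0,"az":0,"grip":0},{"x":0,"y":0,"z":0,"ax":0,"ay":0,"az":0,"grip":0},{"x":0,"y":0,"z":0,"ax":0,"ay":0,"az":0,"grip":0}]'

```text
t: 16.35
tcp_pos: [583.3, -140.9, 190.3]
tcp_rot: [[1.0, -0.001, 0.0], [-0.001, -1.0, -0.0], [0.0, 0.0, -1.0]]
contact_force: [0.8, -0.7, -0.2]
opening: 85.1
```

```bash
python3 - <<'E'
from h import *
w=snap('wrist','w10'); plan([583,-141,230])
b=load('w9')
def z(im,x0,y0,x1,y1,k): return cv2.resize(im[y0:y1,x0:x1],None,fx=k,fy=k,interpolation=cv2.INTER_CUBIC)
cv2.imwrite('pics/z10.png',np.hstack([z(b['image'],200,150,300,350,3.5),z(w['image'],200,150,300,350,3.5)])[:600*2])
for c in (b,w):
    g=cv2.cvtColor(c['image'],cv2.COLOR_BGR2GRAY)[295:350,222:280]
    n,l,s,cc=cv2.connectedComponentsWithStats((g<25).astype('uint8')); print(s.tolist(),(cc+[222,295]).tolist())
E
```

```text
t 16.4 pos [ 583.289 -140.938  190.321] F [-0.209  0.119  0.552] op 85.49192386602965 q [-0.347  0.515  1.683 -0.     0.944 -0.346]
shift m [-0.    0.   -0.04] rot deg [ 0.008 -0.005 -0.033]
[[0, 0, 58, 55, 1705], [0, 0, 7, 22, 80], [52, 0, 6, 25, 87], [0, 14, 58, 41, 1269], [2, 21, 2, 2, 2], [0, 23, 3, 14, 22], [56, 26, 2, 14, 21], [2, 31, 1, 1, 1], [2, 36, 1, 1, 1], [0, 38, 2, 1, 2]] [[250.52551319648094, 316.19882697947213], [224.375, 302.9875], [276.9425287356322, 305.0], [250.44208037825058, 332.00157604412925], [224.5, 316.5], [222.72727272727272, 324.3636363636364], [278.6666666666667, 327.85714285714283], [224.0, 326.0], [224.0, 331.0], [222.5, 333.0]]
[[0, 0, 58, 55, 1786], [0, 16, 58, 39, 1404]] [[250.2474804031355, 312.9669652855543], [250.82122507122506, 333.49074074074076]]
```

View pics/w10.png

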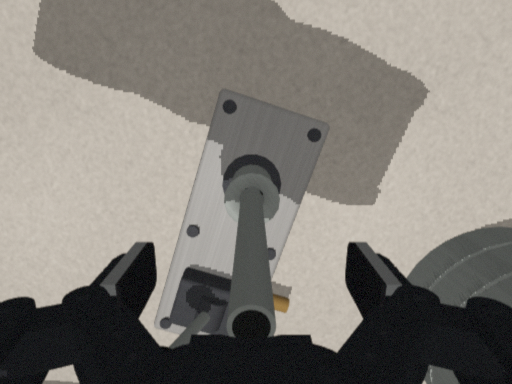

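Request:
send_rows --increments '[{"x":0,"y":0,"z":-0.03,"ax":0,"ay":0,"az":0,"grip":0},{"x":0,"y":0,"z":-0.06,"ax":0,"ay":0,"az":0,"grip":0},{"x":0,"y":0,"z":-0.095,"ax":0,"ay":0,"az":0,"grip":0},{"x":0,"y":0,"z":-0.095,"ax":0,"ay":0,"az":0,"grip":0},{"x":-0.05,"y":0.04,"z":-0.095,"ax":0,"ay":0,"az":8,"grip":1},{"x":-0.113,"y":0.095,"z":-0.095,"ax":0,"ay":0,"az":17.8,"grip":1},{"x":-0.113,"y":0.095,"z":-0.095,"ax":0,"ay":0,"az":17.8,"grip":1},{"x":-0.113,"y":0.095,"z":-0.095,"ax":0,"ay":0,"az":17.8,"grip":1}]'

```text
t: 17.4
tcp_pos: [469.2, -236.6, 284.8]
tcp_rot: [[0.951, -0.308, -0.001], [-0.308, -0.951, 0.0], [-0.001, -0.0, -1.0]]
contact_force: [0.2, 0.0, 0.1]
opening: 12.3
```

Request:
send_rows --increments '[{"x":0,"y":0,"z":0,"ax":0,"ay":0,"az":0,"grip":1},{"x":0,"y":0,"z":0,"ax":0,"ay":0,"az":0,"grip":1},{"x":0,"y":0,"z":0,"ax":0,"ay":0,"az":0,"grip":1}]'

```text
t: 17.77
tcp_pos: [470.7, -235.3, 285.1]
tcp_rot: [[0.952, -0.305, -0.0], [-0.305, -0.952, 0.0], [-0.0, -0.0, -1.0]]
contact_force: [-0.1, -1.1, -0.4]
opening: -0.5
```

```bash
python3 - <<'E'
from h import *
w=snap('wrist','w11'); snap('side','s11');plan([470,-236,128],-0.311)
print(proj(w,[519.9,-251.6,135]))
E
```

```text
t 17.875 pos [ 470.513 -235.491  285.189] F [ 1.299 -0.534 -0.346] op 0.2261189969634099 q [-0.59   0.309  1.746 -0.     1.087 -0.279]
shift m [-0.     0.001  0.157] rot deg [0.003 0.004 0.028]
(np.float64(308.7781171012086), np.float64(183.15804359922603))
```

View pics/w11.png

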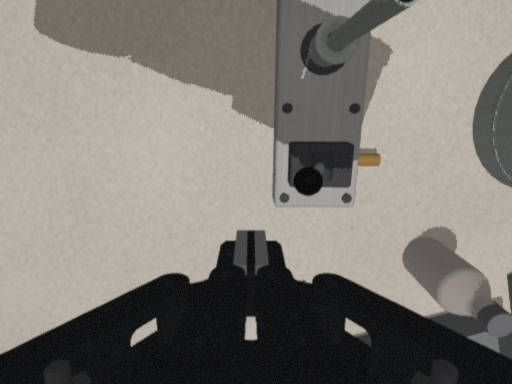

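View pics/s11.png

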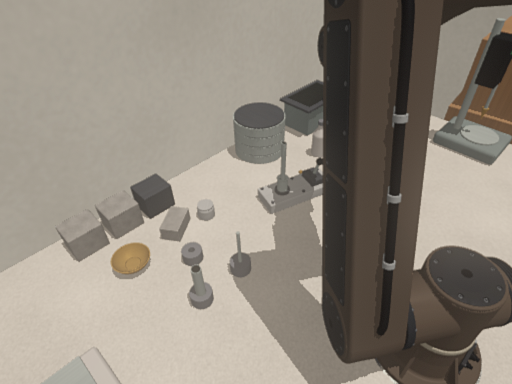

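Request:
send_rows --increments '[{"x":0,"y":0.001,"z":0.05,"ax":0,"ay":0,"az":0,"grip":1},{"x":0,"y":0.001,"z":0.1,"ax":0,"ay":0,"az":0,"grip":1},{"x":0,"y":0.001,"z":0.155,"ax":0,"ay":0,"az":0,"grip":1},{"x":0,"y":0.001,"z":0.155,"ax":0,"ay":0,"az":0,"grip":1},{"x":0,"y":0.001,"z":0.155,"ax":0,"ay":0,"az":0,"grip":1}]'

```text
t: 18.5
tcp_pos: [470.7, -237.2, 131.9]
tcp_rot: [[0.952, -0.306, 0.001], [-0.306, -0.952, -0.001], [0.002, 0.001, -1.0]]
contact_force: [0.2, -0.9, 0.6]
opening: -0.0
```

Request:
send_rows --increments '[{"x":0.01,"y":0,"z":0,"ax":0,"ay":0,"az":0,"grip":1},{"x":0.02,"y":0,"z":0,"ax":0,"ay":0,"az":0,"grip":1},{"x":0.03,"y":0,"z":0,"ax":0,"ay":0,"az":0,"grip":1},{"x":0.04,"y":0,"z":0,"ax":0,"ay":0,"az":0,"grip":1},{"x":0.05,"y":0,"z":0,"ax":0,"ay":0,"az":0,"grip":1},{"x":0.05,"y":0,"z":0,"ax":0,"ay":0,"az":0,"grip":1}]'

```text
t: 19.25
tcp_pos: [518.2, -252.3, 130.1]
tcp_rot: [[0.952, -0.306, 0.0], [-0.306, -0.952, -0.0], [0.0, 0.0, -1.0]]
contact_force: [-0.6, 0.0, -0.6]
opening: -0.2
```

```bash
python3 - <<'E'
from h import *
w=snap('wrist','w12'); plan([470,-236,128],-0.311)
E
```

```text
t 19.3 pos [ 517.688 -252.156  130.071] F [-0.635 -0.631 -0.395] op 0.05966702678218902 q [-0.568  0.562  1.797 -0.     0.783 -0.257]
shift m [-0.05  -0.001  0.002] rot deg [ 0.001  0.004 -0.012]
```

View pics/w12.png

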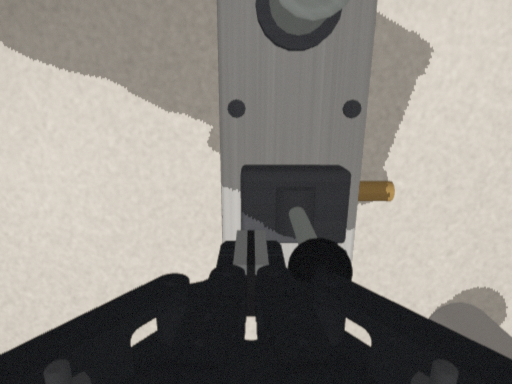

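Request:
send_rows --increments '[{"x":0.008,"y":0,"z":0,"ax":0,"ay":0,"az":0,"grip":1},{"x":0.016,"y":0,"z":0,"ax":0,"ay":0,"az":0,"grip":1},{"x":0.024,"y":0,"z":0,"ax":0,"ay":0,"az":0,"grip":1},{"x":0.03,"y":0,"z":0,"ax":0,"ay":0,"az":0,"grip":1},{"x":0.03,"y":0,"z":0,"ax":0,"ay":0,"az":0,"grip":1}]'

```text
t: 19.92
tcp_pos: [546.4, -261.4, 130.2]
tcp_rot: [[0.952, -0.306, 0.0], [-0.306, -0.952, -0.0], [0.0, 0.0, -1.0]]
contact_force: [-0.7, 0.7, 0.0]
opening: -0.0
```

Request:
send_rows --increments '[{"x":0.003,"y":0,"z":0,"ax":0,"ay":0,"az":0,"grip":1},{"x":0.003,"y":0,"z":0,"ax":0,"ay":0,"az":0,"grip":1}]'

```text
t: 20.18
tcp_pos: [549.0, -262.3, 130.4]
tcp_rot: [[0.952, -0.306, 0.0], [-0.306, -0.952, -0.0], [0.0, 0.0, -1.0]]
contact_force: [-0.3, -0.1, 0.3]
opening: -0.0
```

```bash
python3 - <<'E'
from h import *
w=snap('wrist','w13'); plan([470,-236,128],-0.311)
E
```

```text
t 20.225 pos [ 548.967 -262.265  130.362] F [0.637 0.413 0.484] op 0.08366950713704213 q [-0.554  0.599  1.714 -0.     0.828 -0.243]
shift m [-0.083 -0.001  0.002] rot deg [ 0.007 -0.016 -0.018]
```

View pics/w13.png

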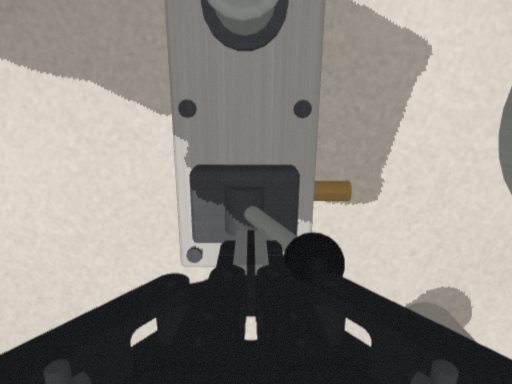

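Request:
send_rows --increments '[{"x":0.003,"y":0,"z":0,"ax":0,"ay":0,"az":0,"grip":1},{"x":0.003,"y":0,"z":0,"ax":0,"ay":0,"az":0,"grip":1}]'

```text
t: 20.48
tcp_pos: [551.9, -263.2, 130.3]
tcp_rot: [[0.952, -0.306, 0.0], [-0.306, -0.952, -0.0], [0.0, 0.0, -1.0]]
contact_force: [-0.3, 0.2, 0.3]
opening: 0.2
```

Request:
send_rows --increments '[{"x":0.003,"y":0,"z":0,"ax":0,"ay":0,"az":0,"grip":1},{"x":0.003,"y":0,"z":0,"ax":0,"ay":0,"az":0,"grip":1}]'

```text
t: 20.72
tcp_pos: [554.8, -264.2, 130.3]
tcp_rot: [[0.952, -0.306, 0.0], [-0.306, -0.952, -0.0], [0.0, 0.0, -1.0]]
contact_force: [-0.8, 0.5, 0.5]
opening: -0.2
```

Request:
send_rows --increments '[{"x":0.002,"y":0,"z":0,"ax":0,"ay":0,"az":0,"grip":1},{"x":0.002,"y":0,"z":0,"ax":0,"ay":0,"az":0,"grip":1}]'

```text
t: 20.98
tcp_pos: [556.4, -264.6, 130.2]
tcp_rot: [[0.952, -0.306, -0.0], [-0.306, -0.952, 0.0], [-0.0, -0.0, -1.0]]
contact_force: [-1.4, 0.5, -0.4]
opening: -0.3
```

Request:
send_rows --increments '[{"x":0.003,"y":0,"z":0,"ax":0,"ay":0,"az":0,"grip":1},{"x":0.003,"y":0,"z":0,"ax":0,"ay":0,"az":0,"grip":1}]'

```text
t: 21.22
tcp_pos: [557.2, -264.8, 130.0]
tcp_rot: [[0.952, -0.306, -0.006], [-0.306, -0.952, 0.002], [-0.006, -0.001, -1.0]]
contact_force: [-14.6, 2.5, 6.8]
opening: 0.2
```

Request:
send_rows --increments '[{"x":0.002,"y":0,"z":0,"ax":0,"ay":0,"az":0,"grip":1},{"x":0.002,"y":0,"z":0,"ax":0,"ay":0,"az":0,"grip":1}]'

```text
t: 21.48
tcp_pos: [557.6, -264.9, 130.0]
tcp_rot: [[0.952, -0.306, -0.009], [-0.306, -0.952, 0.004], [-0.01, -0.001, -1.0]]
contact_force: [-24.2, 5.8, 10.5]
opening: -0.1
```

The stop is reached (force jumped to ~24 N). Backing off and up, then checking.

Request:
send_rows --increments '[{"x":-0.02,"y":0,"z":0,"ax":0,"ay":0,"az":0,"grip":1},{"x":-0.05,"y":0,"z":0,"ax":0,"ay":0,"az":0,"grip":1},{"x":-0.08,"y":0,"z":0,"ax":0,"ay":0,"az":0,"grip":1},{"x":-0.08,"y":0,"z":-0.05,"ax":0,"ay":0,"az":0,"grip":1},{"x":-0.08,"y":0,"z":-0.1,"ax":0,"ay":0,"az":0,"grip":1},{"x":-0.08,"y":0,"z":-0.16,"ax":0,"ay":0,"az":0,"grip":1},{"x":-0.08,"y":0,"z":-0.16,"ax":0,"ay":0,"az":0,"grip":1},{"x":-0.08,"y":0,"z":-0.16,"ax":0,"ay":0,"az":0,"grip":1}]'

```text
t: 22.48
tcp_pos: [485.0, -241.6, 289.9]
tcp_rot: [[0.952, -0.306, 0.0], [-0.306, -0.952, -0.0], [0.0, 0.0, -1.0]]
contact_force: [-0.7, -0.2, -0.1]
opening: 0.0
```

```bash
python3 - <<'E'
from h import *
w=snap('wrist','w14'); a=snap('side','s14');plan([470,-236,285],-0.311)
def z(im,x0,y0,x1,y1,k): return cv2.resize(im[y0:y1,x0:x1],None,fx=k,fy=k,interpolation=cv2.INTER_CUBIC)
cv2.imwrite('pics/z14.png',z(a['image'],250,125,345,215,6))
for th in (.85,1.0):
  r=th-.5; p=np.array([546,-258.6,62])+80*np.sin(r)*np.array([.952,-.306,0])+[0,0,80*np.cos(r)]; print(th,proj(w,p),proj(a,p))
E
```

```text
t 22.575 pos [ 484.826 -241.497  288.956] F [-0.431 -0.419 -0.092] op 0.0037896270786237263 q [-0.584  0.329  1.704 -0.     1.111 -0.273]
shift m [-0.016 -0.001  0.004] rot deg [-0.031  0.117 -0.018]
0.85 (np.float64(351.28746425242747), np.float64(179.25086723113495)) (np.float64(309.9623717853568), np.float64(152.19175065595797))
1.0 (np.float64(361.5078241581511), np.float64(178.01601923288825)) (np.float64(308.0726952564355), np.float64(151.73728880992218))
```

View pics/w14.png

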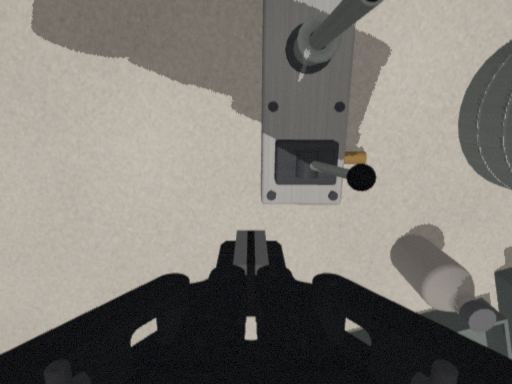

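View pics/z14.png

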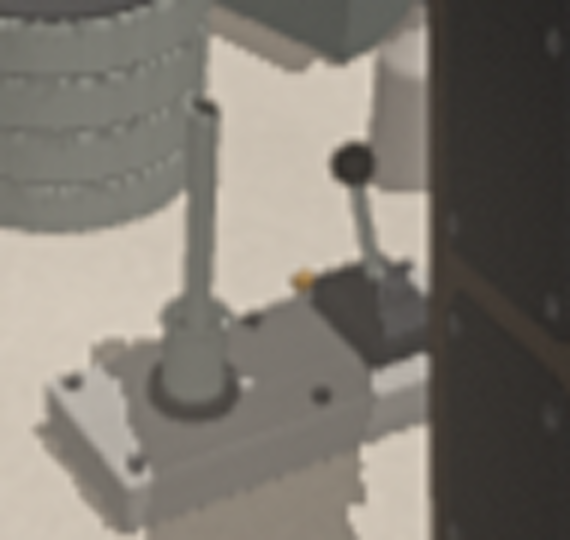

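```bash
python3 - <<'E'
from h import *
a=load('s14'); print(proj(a,[583.3,-140.9,231]))
env.job_done()
E
```

```text
(np.float64(283.35517383426367), np.float64(142.80985076571562))
the job is handed in; nothing more can be done
```

I pushed the standpipe into the port until it sat on the stone, let it go, and swung the tap open to its stop. The job is handed in at about 22.6 s of the 72 s allowed. `env.job_done()` gives no verdict, so I can't say whether it passed.

- **Seating:** Past the seal I went down in steps of about 1 mm, and the sliding force read about 3 N. That is below the 5 to 9 N given; part of the gap is the tube's own weight. About 43 to 45 mm below the mouth the force rose to about 10.6 N, roughly 7 N above sliding. I took that as home and stopped, well under the 20 N that cracks the stone.
- **Release:** After I let go, the wrist pictures suggest the tube rose by about half a millimetre. The cushion had been pressed in roughly 1.4 mm, so the foot should still be on the stone. I did not press the tube again to check. In the last side view it stands upright, with its top where expected.
- **Tap:** The force jumped to about 24 N when the lever reached its stop. After I backed off, the knob was at pixel (361, 177) in the wrist picture. A fully open lever (1.0 rad) should put it at (361.5, 178).
- **Rest of the bench:** The arm is clear with a contact force near zero. I saw no bystander moved in the pictures I took, but I did not measure their positions at the end.
- **Disagreement:** The cameras differed by about 2 to 4 mm on the tube and port positions. I lined up the foot with the port mouth in the same picture instead.

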